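Fetch the orange hose connector from the bottom of the slim pot

TASK

The orange hose connector has been dropped into one of the two slim blue pots on the laundry shelf. Reach down into that pot, lift the connector out and stand it upright in the small wooden tray, and let go of it. Leave the pot standing where it is, and leave the green connector alone where it stands in its own pot.

Things in the scene. Friction and masses are not known exactly. Their poses are not given: they have to be found in the camera images.
- connector: Orange plastic hose connector with a grey band and a dark bore: a solid upright cylinder 24 mm in diameter and 42 mm tall, 30 to 65 g. Origin at the centre of its underside, z up along its axis. It stands upright on the pot's inner floor, up to 8 mm off the pot's centre.
- pot: Slim blue open-topped pot holding the orange connector (its twin holds the green one). Loose, about 0.4 kg; outside 60 mm (its x) by 128 mm (its y), 80 mm tall; walls and floor 4 mm, so mouth and straight-sided inside are 52 by 120 mm, 76 mm deep, inner floor 4 mm above the underside. Fingers fit in line along its long y; a wide-open gripper does not fit. Origin: centre of underside, z up.
- tray: Small shallow open wooden tray, fixed to the shelf: outside 110 mm (its x) by 130 mm (its y), rim 14 mm tall, walls and floor 4 mm thick (inside 102 mm by 122 mm, the inner floor 4 mm above its underside). Origin at the centre of its underside, z up.
- green_connector: Green connector of the same shape and size as the orange one, standing in the other, identical blue pot; to be left alone. Origin at the centre of its underside, z up.

How it is judged:
On the way:
1. the orange connector has been lifted clear out of the pot (z of connector in the frame of pot above 0.085 m and angle between pot's own z axis and vertical below 0.2 rad), for 0.1 s.
At the end, for the whole second after the job is handed in: The orange connector stands upright (within 10 degrees) and at rest on the floor of the wooden tray, anywhere inside its rim, released; the pot it came from stands upright within 30 mm of where it was, and the green connector is within 20 mm of where it was (x of connector in the frame of tray between -0.045 and 0.045 m and y of connector in the frame of tray between -0.055 and 0.055 m and z of connector in the frame of tray below 0.01 m and angle between connector's own z axis and vertical below 0.17 rad and linear speed of connector below 0.02 m/s and distance of pot from where it was at the start of the episode below 0.03 m and angle between pot's own z axis and vertical below 0.1 rad and distance of green_connector from where it was at the start of the episode below 0.02 m); the robot touches nothing.
It fails at once if the pot is tipped by more than 20 degrees (angle between pot's own z axis and vertical above 0.35 rad).
It fails at once if the green connector is taken out of its place (moved more than 30 mm) (distance of green_connector from where it was at the start of the episode above 0.03 m).
It also fails if it takes over 43 s, if anything falls off the work surface, if the arm or the gripper's body presses on something with over 40 N, if the wrist force passes 120 N, or if a joint passes its speed limit or range.

ROBOT

A 6-joint arm with a two-finger parallel gripper is mounted at the origin on the work surface. World frame = base frame: x ahead of the robot, y to its left, z up, the work surface at z = 0. Lengths are in m, angles in rad, forces in N, time in s.
With the tool pointing down it reaches from about 0.3 to 0.775 m from the base axis. Payload 14.6 kg.
Tool frame: the origin (TCP) lies on the mounting face of the last link; the fingertips stand 199 mm ahead of it and the grasp point (between the pads) lies 180 mm ahead of it; z points along the fingers, y is the line along which they close (so a half turn about z gives the same grasp; the last joint's range is limited). The gripper opens to 94 mm and grips with 3 to 60 N. Pads are 16 mm wide; open, the fingers measure 119 mm over their backs; the gripper's body (75 mm by 177 mm) begins 78 mm behind the grasp point.
Start: joints at [-1.283, 0.3, 1.521, -0, 1.321, -0.067], TCP at [0.191, -0.516, 0.405] pointing down, gripper open.
Joint ranges: [-3.03, 3.03], [-0.79, 2.21], [0.23, 2.52], [-1.04, 4.18], [0, 3.07], [-2.55, 2.55]. Speed limits (rad/s): [2.22, 2.22, 2.57, 3.14, 3.14, 3.14].

INTERFACE

Orientations are given as [roll, pitch, yaw] about the fixed x, y, z axes, in that order (R = Rz(yaw) Ry(pitch) Rx(roll)).
In Python, from station import get_obs, camera, hand_in gives the robot as it stands.
- The arm moves only by the tool apply_moves, never from a script. Its argument "increments" is a list of rows, each an object of numbers: "tx", "ty", "tz": the shift along the tool's x, y, z as a fraction of full scale; "ax", "ay", "az": the turn, a rotation vector about the tool's x, y, z as a fraction of full scale. In form: [{"tx": .., "ty": .., "tz": .., "ax": .., "ay": .., "az": ..}, ...]. A call has 1 to 12 rows; each row shifts and turns the commanded pose from where the row before left it, along the tool's axes as they then stand; what a row does not reach is not made up. Full scale, the value 1, is 30 mm for a shift and 5 degrees for a turn. A row lasts 1/8 s, in which the tool goes at most 62.5 mm and 10.7 degrees, less where a joint would pass 70% of its speed; a pose out of reach is approached as far as the arm can. A call with a number of a shift or a turn outside -1 to 1 is refused whole. A call with a gripper value outside its range is refused whole. "jaw" is the closure, from 0 (fully open) to 1 (shut), set as the call begins (left out, the last holds). The fingers move at their own pace and stop on an object; "force" is the grip in N (left out, the last holds). Time passes only in rows, so rows that do not move let the fingers close. It gives the time, the measured TCP pose, the force, the opening and the grip force at its end, in the units of the state.
- get_obs(): the state, without advancing time (a new reading comes with each control period).
- camera(name): name is "scene" or "top" or "wrist"; returns a dict with "pixels" (420x560x3 uint8, red, green, blue), "camera_matrix" (3x3 intrinsics, pixels), "dist" ([k1, k2, p1, p2, k3] as OpenCV has them; the pictures are not rectified), "R" (3x3) and "t" (3): a world point X has camera coordinates R X + t; the wrist camera has in their place "T_tool_cam" (4x4, takes a point from camera to tool coordinates, whose origin is the TCP and whose axes are the flange's). Camera axes: x right, y down, z forward; pixel columns grow to the right and rows downward; lengths in m; the calibration is good to about 2 mm. A picture is of the moment at which its call begins: read the wrist's pose just before it. There is no depth.
- hand_in(): hands the job in; it is judged then, once.
The state is a dict: "time_s": time; "qpos": joint angles; "joint_vel": joint speeds; "tau": joint torques, N m; "ee_pos": TCP position; "eef_rot": TCP orientation; "force": force on the tool from outside, world axes, zero at the start; "moment": the same for the moment, N m; "grip_width": finger opening in m; "grip_force": force on a finger pad.
Only numpy, scipy, OpenCV 4.12 (cv2) and the standard library are available. Lean on these libraries where they do the work, as an engineer would, in place of code of your own. Each camera call takes 0.05 s, during which the arm holds its last target. There are 200 camera calls.

## Working session

There is one attempt and no reset: what is moved stays moved. The work goes in short steps, Python scripts to look and compute and a tool call to move; the robot and the scene stay as the last step left them, time stands still between calls to the robot, and variables do not carry over. Pictures are saved under pics/ and viewed, at most 10 in all, crops included, and the job is handed in when it is done.

Besides the shell and the picture viewer there is one more tool, called after ">>>" as name(argument=value, ...), one argument or row to a line, values as JSON. apply_moves: Moves the arm, as the interface text tells. Its arguments: {"type":"object","properties":{"increments":{"type":"array"},"jaw":{"type":"number"},"force":{"type":"number"}},"required":["increments"]}

```bash
mkdir -p pics; python3 - <<'E'
from station import *
import cv2,pickle,numpy as np
o=get_obs();print(o['ee_pos'],o['eef_rot'],o['time_s'])
d={}
for n in("scene","top","wrist"):
    c=camera(n);d[n]=c;cv2.imwrite(f"pics/{n}0.png",c['pixels'][:,:,::-1])
d['obs']=o
pickle.dump(d,open('d0.pkl','wb'))
a=np.hstack([cv2.resize(d[n]['pixels'],(400,300)) for n in("scene","wrist")])
cv2.imwrite('pics/a.png',a[:,:,::-1])
E
```

```text
[ 0.19108423 -0.51570942  0.40406386] [-3.14039038e+00 -7.88689398e-05  3.54867130e-01] 0.0
```

View pics/top0.png

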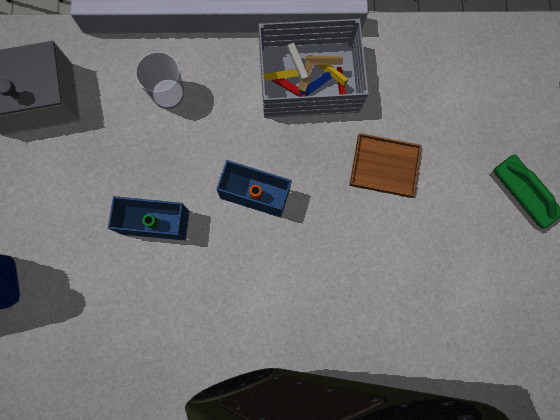

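View pics/a.png

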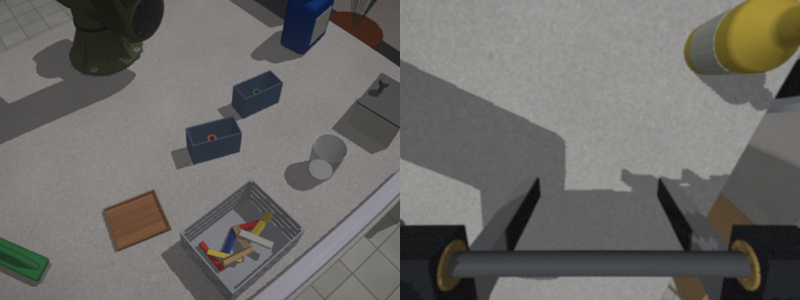

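Top view: the orange connector is at about (256,191), in the pot with rim corners near (227,161), (291,181), (285,215) and (219,192). The tray spans about (359,134) to (415,196), and the green connector sits in the left pot at (149,220). I'll enlarge this area.

```bash
python3 - <<'E'
import pickle,cv2
d=pickle.load(open('d0.pkl','rb'))
p=d['top']['pixels'][125:225,210:430]
p=cv2.resize(p,None,fx=3.6,fy=3.6,interpolation=cv2.INTER_CUBIC)
p=cv2.convertScaleAbs(p,alpha=1.6)
cv2.imwrite('pics/crop1.png',p[:,:,::-1])
E
```

```text
(no output)
```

View pics/crop1.png

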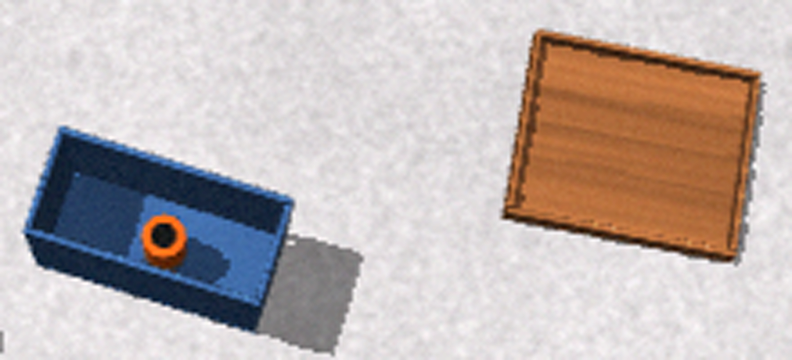

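The crop shows pot rim corners at (62,127), (293,199), (262,305) and (26,233). The connector's top is at (164,236), and the tray rim corners are at (540,31), (760,73), (737,260) and (506,216).

```bash
cat > h.py <<'E'
import numpy as np,cv2
def ray(c,px,z,R=None,t=None):
    R=c['R'] if R is None else R; t=c['t'] if t is None else t
    R=np.array(R);t=np.array(t)
    u=cv2.undistortPoints(np.array(px,float).reshape(-1,1,2),np.array(c['camera_matrix']),np.array(c['dist'])).reshape(-1,2)
    o=-R.T@t; d=np.c_[u,np.ones(len(u))]@R
    return o+d*((z-o[2])/d[:,2])[:,None]
E
python3 - <<'E'
import pickle
from h import *
d=pickle.load(open('d0.pkl','rb'));c=d['top']
f=lambda L,z:ray(c,(np.array(L)+.5)/3.6-.5+[210,125],z)
P=f([(62,127),(293,199),(262,305),(26,233)],.08);C=f([(164,236)],.046);T=f([(540,31),(760,73),(737,260),(506,216)],.014)
for n,Q in(('pot',P),('tray',T)):
    print(n,Q.round(4)[:,:2].tolist(),Q.mean(0).round(4)); e=np.roll(Q,-1,0)-Q
    print(np.linalg.norm(e,axis=1).round(3),np.degrees(np.arctan2(e[:,1],e[:,0])).round(1))
print('conn',C.round(4))
w=d['wrist'];print(np.round(w['T_tool_cam'],3),w['camera_matrix'])
E
```

```text
pot [[0.5917, 0.0853], [0.5513, -0.0333], [0.4961, -0.016], [0.5357, 0.1038]] [0.5437 0.0349 0.08  ]
[0.125 0.058 0.126 0.059] [-108.8  162.6   71.7  -18.2]
tray [[0.664, -0.1805], [0.6372, -0.3044], [0.5292, -0.2827], [0.5563, -0.1555]] [ 0.5967 -0.2308  0.014 ]
[0.127 0.11  0.13  0.111] [-102.2  168.6   77.9  -13.1]
conn [[0.5407 0.0339 0.046 ]]
[[ 0.    -0.958 -0.287  0.083]
 [ 1.     0.     0.    -0.   ]
 [-0.    -0.287  0.958  0.019]
 [ 0.     0.     0.     1.   ]] [[341.69040075   0.         277.86337119]
 [  0.         341.69040075 210.87266666]
 [  0.           0.           1.        ]]
```

>>> apply_moves(
  increments=[
    {"az": 0.97},
    {"az": 0.97},
    {"az": 0.97},
    {"az": 0.97},
    {"az": 0.97},
    {"az": 0.97},
    {"az": 0.97},
    {"az": 0.97},
  ],
  jaw=0.45,
  force=20,
)

```text
schema error: expected keys tx, ty, tz, ax, ay, az
```

>>> apply_moves(
  increments=[
    {"tx": 0.22,"ty": -0.88},
    {"tx": 0.22,"ty": -0.88},
    {"tx": 0.22,"ty": -0.88},
    {"tx": 0.22,"ty": -0.88},
    {"tx": 0.22,"ty": -0.88},
    {"tx": 0.22,"ty": -0.88},
    {"tx": 0.22,"ty": -0.88},
    {"tx": 0.22,"ty": -0.88},
    {"tx": 0.22,"ty": -0.88},
    {"tx": 0.22,"ty": -0.88},
    {"tx": 0.22,"ty": -0.88},
    {"tx": 0.22,"ty": -0.88},
  ],
)

```text
schema error: expected keys tx, ty, tz, ax, ay, az
```

>>> apply_moves(
  increments=[
    {"tx": 0.22,"ty": -0.88},
    {"tx": 0.22,"ty": -0.88},
    {"tx": 0.22,"ty": -0.88},
    {"tx": 0.22,"ty": -0.88},
    {"tx": 0.22,"ty": -0.88},
    {"tx": 0.22,"ty": -0.88},
    {"tx": 0.22,"ty": -0.88},
    {"tx": 0.22,"ty": -0.88},
    {"tx": 0.22,"ty": -0.88},
    {"tx": 0.22,"ty": -0.88},
    {"tx": 0.22,"ty": -0.88},
    {"tx": 0},
  ],
)

```text
schema error: expected keys tx, ty, tz, ax, ay, az
```

```bash
python3 - <<'E'
from station import *
import cv2,pickle
o=get_obs();c=camera('wrist');print(o['ee_pos'],o['eef_rot'],o['grip_width'],o['time_s'],o['qpos'])
pickle.dump((o,c),open('d1.pkl','wb'))
cv2.imwrite('pics/w1.png',cv2.convertScaleAbs(c['pixels'][:,:,::-1],alpha=1.5))
E
```

```text
[ 0.19105739 -0.51572434  0.40422841] [-3.14075070e+00 -2.89960580e-05  3.54803943e-01] 0.0942255956822322 0.15 [-1.28260213e+00  3.00329600e-01  1.52142853e+00 -2.79797002e-05
  1.32067654e+00 -6.66028215e-02]
```

View pics/w1.png

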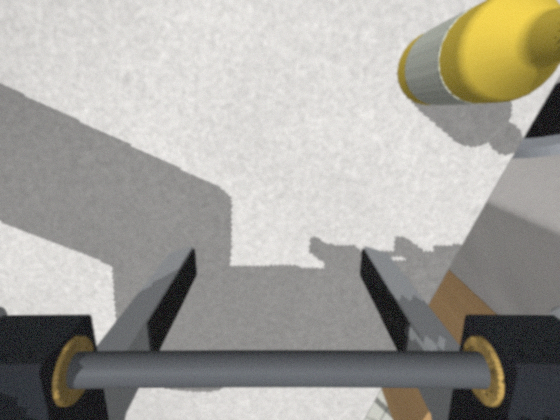

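The moves were refused because every row needs all six keys, so this wrist view is still from the start pose, with the yellow bottle at the upper right. I'll send them again with full rows.

>>> apply_moves(
  increments=[
    {"tx": 0,"ty": 0,"tz": 0,"ax": 0,"ay": 0,"az": 0.97},
    {"tx": 0,"ty": 0,"tz": 0,"ax": 0,"ay": 0,"az": 0.97},
    {"tx": 0,"ty": 0,"tz": 0,"ax": 0,"ay": 0,"az": 0.97},
    {"tx": 0,"ty": 0,"tz": 0,"ax": 0,"ay": 0,"az": 0.97},
    {"tx": 0,"ty": 0,"tz": 0,"ax": 0,"ay": 0,"az": 0.97},
    {"tx": 0,"ty": 0,"tz": 0,"ax": 0,"ay": 0,"az": 0.97},
    {"tx": 0,"ty": 0,"tz": 0,"ax": 0,"ay": 0,"az": 0.97},
    {"tx": 0,"ty": 0,"tz": 0,"ax": 0,"ay": 0,"az": 0.97},
  ],
  jaw=0.45,
  force=20,
)

```text
time_s: 1.2
ee_pos: [0.1911, -0.5157, 0.4045]
eef_rot: [-3.141, 0.0, -0.325]
force: [-0.0, -0.6, -0.5]
grip_width: 0.0519
grip_force: 0.0
```

>>> apply_moves(
  increments=[
    {"tx": 0.22,"ty": -0.88,"tz": 0,"ax": 0,"ay": 0,"az": 0},
    {"tx": 0.22,"ty": -0.88,"tz": 0,"ax": 0,"ay": 0,"az": 0},
    {"tx": 0.22,"ty": -0.88,"tz": 0,"ax": 0,"ay": 0,"az": 0},
    {"tx": 0.22,"ty": -0.88,"tz": 0,"ax": 0,"ay": 0,"az": 0},
    {"tx": 0.22,"ty": -0.88,"tz": 0,"ax": 0,"ay": 0,"az": 0},
    {"tx": 0.22,"ty": -0.88,"tz": 0,"ax": 0,"ay": 0,"az": 0},
    {"tx": 0.22,"ty": -0.88,"tz": 0,"ax": 0,"ay": 0,"az": 0},
    {"tx": 0.22,"ty": -0.88,"tz": 0,"ax": 0,"ay": 0,"az": 0},
    {"tx": 0.22,"ty": -0.88,"tz": 0,"ax": 0,"ay": 0,"az": 0},
    {"tx": 0.22,"ty": -0.88,"tz": 0,"ax": 0,"ay": 0,"az": 0},
    {"tx": 0.22,"ty": -0.88,"tz": 0,"ax": 0,"ay": 0,"az": 0},
    {"tx": 0.22,"ty": -0.88,"tz": 0,"ax": 0,"ay": 0,"az": 0},
  ],
)

```text
time_s: 2.7
ee_pos: [0.3669, -0.2395, 0.4046]
eef_rot: [-3.142, 0.0, -0.322]
force: [-0.1, -0.8, 0.8]
grip_width: 0.0518
grip_force: 0.0
```

>>> apply_moves(
  increments=[
    {"tx": 0.22,"ty": -0.88,"tz": 0,"ax": 0,"ay": 0,"az": 0},
    {"tx": 0.22,"ty": -0.88,"tz": 0,"ax": 0,"ay": 0,"az": 0},
    {"tx": 0.22,"ty": -0.88,"tz": 0,"ax": 0,"ay": 0,"az": 0},
    {"tx": 0.22,"ty": -0.88,"tz": 0,"ax": 0,"ay": 0,"az": 0},
    {"tx": 0.22,"ty": -0.88,"tz": 0,"ax": 0,"ay": 0,"az": 0},
    {"tx": 0.22,"ty": -0.88,"tz": 0,"ax": 0,"ay": 0,"az": 0},
    {"tx": 0.22,"ty": -0.88,"tz": 0,"ax": 0,"ay": 0,"az": 0},
    {"tx": 0.22,"ty": -0.88,"tz": 0,"ax": 0,"ay": 0,"az": 0},
    {"tx": 0.22,"ty": -0.88,"tz": 0,"ax": 0,"ay": 0,"az": 0},
    {"tx": 0.22,"ty": -0.88,"tz": 0,"ax": 0,"ay": 0,"az": 0},
    {"tx": 0.22,"ty": -0.88,"tz": 0,"ax": 0,"ay": 0,"az": 0},
    {"tx": 0,"ty": 0,"tz": 0,"ax": 0,"ay": 0,"az": 0},
  ],
)

```text
time_s: 4.2
ee_pos: [0.5278, 0.0131, 0.4042]
eef_rot: [3.141, 0.001, -0.321]
force: [-0.7, -0.3, 0.3]
grip_width: 0.0519
grip_force: 0.0
```

```bash
python3 - <<'E'
from station import *
import cv2,pickle
o=get_obs();c=camera('wrist');print(o['ee_pos'],o['eef_rot'],o['grip_width'],o['time_s'],o['qpos'])
pickle.dump((o,c),open('d1.pkl','wb'))
cv2.imwrite('pics/w2.png',cv2.convertScaleAbs(c['pixels'][:,:,::-1],alpha=1.5))
E
```

```text
[0.52780202 0.01310946 0.40421259] [ 3.14147656e+00  7.07615049e-04 -3.20534707e-01] 0.05190530031038941 4.2 [-4.45567146e-02  2.51306770e-01  1.58389819e+00  8.40159959e-05
  1.30710017e+00  1.84675235e+00]
```

View pics/w2.png

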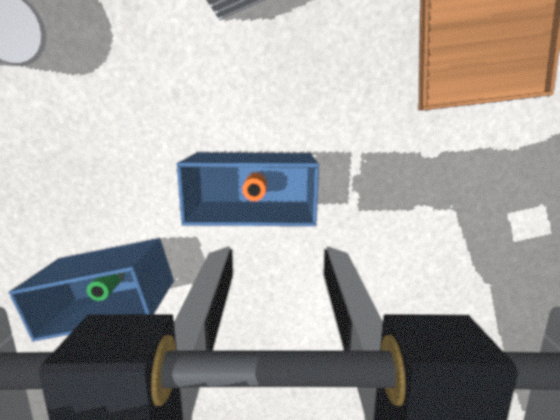

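Wrist view: the pot lines up with the gripper. Its rim corners are at (178,163), (319,163), (318,226) and (181,225), and the connector's top is at (254,189).

```bash
python3 - <<'E'
import pickle
from h import *
from scipy.spatial.transform import Rotation as Ro
o,c=pickle.load(open('d1.pkl','rb'))
W=np.eye(4);W[:3,:3]=Ro.from_euler('xyz',o['eef_rot']).as_matrix();W[:3,3]=o['ee_pos']
I=np.linalg.inv(W@np.array(c['T_tool_cam']))
P=ray(c,[(178,163),(319,163),(318,226),(181,225)],.08,I[:3,:3],I[:3,3]);C=ray(c,[(254,189)],.046,I[:3,:3],I[:3,3])
print(P.mean(0),C);e=np.roll(P,-1,0)-P
print(np.linalg.norm(e,axis=1),np.degrees(np.arctan2(e[:,1],e[:,0])))
for X in(C[0],P.mean(0),[.541,.034,.046]): print(((np.array(X)-W[:3,3])@W[:3,:3]/.03).round(3))
E
```

```text
[0.54238755 0.03557621 0.08      ] [[0.53970067 0.03417048 0.046     ]]
[0.12582954 0.05957894 0.12908649 0.05850065] [-108.31269133  162.74726047   71.19568     -20.4189576 ]
[ 0.164 -0.793 11.94 ]
[ 0.233 -0.865 10.807]
[ 0.207 -0.801 11.94 ]
```

>>> apply_moves(
  increments=[
    {"tx": 0.1,"ty": -0.4,"tz": 0,"ax": 0,"ay": 0,"az": 0},
    {"tx": 0.09,"ty": -0.4,"tz": 0,"ax": 0,"ay": 0,"az": 0},
    {"tx": 0,"ty": 0,"tz": 0,"ax": 0,"ay": 0,"az": 0},
    {"tx": 0,"ty": 0,"tz": 0.8,"ax": 0,"ay": 0,"az": 0},
    {"tx": 0,"ty": 0,"tz": 0.8,"ax": 0,"ay": 0,"az": 0},
    {"tx": 0,"ty": 0,"tz": 0.8,"ax": 0,"ay": 0,"az": 0},
    {"tx": 0,"ty": 0,"tz": 0.6,"ax": 0,"ay": 0,"az": 0},
    {"tx": 0,"ty": 0,"tz": 0,"ax": 0,"ay": 0,"az": 0},
  ],
)

```text
time_s: 5.25
ee_pos: [0.5402, 0.0329, 0.3137]
eef_rot: [3.141, 0.002, -0.323]
force: [0.2, 0.5, 1.6]
grip_width: 0.0517
grip_force: 0.0
```

>>> apply_moves(
  increments=[
    {"tx": 0,"ty": 0,"tz": 0.5,"ax": 0,"ay": 0,"az": 0},
    {"tx": 0,"ty": 0,"tz": 0.5,"ax": 0,"ay": 0,"az": 0},
    {"tx": 0,"ty": 0,"tz": 0.5,"ax": 0,"ay": 0,"az": 0},
    {"tx": 0,"ty": 0,"tz": 0.5,"ax": 0,"ay": 0,"az": 0},
    {"tx": 0,"ty": 0,"tz": 0.5,"ax": 0,"ay": 0,"az": 0},
    {"tx": 0,"ty": 0,"tz": 0.5,"ax": 0,"ay": 0,"az": 0},
    {"tx": 0,"ty": 0,"tz": 0.4,"ax": 0,"ay": 0,"az": 0},
    {"tx": 0,"ty": 0,"tz": 0,"ax": 0,"ay": 0,"az": 0},
    {"tx": 0,"ty": 0,"tz": 0,"ax": 0,"ay": 0,"az": 0},
  ],
)

```text
time_s: 6.38
ee_pos: [0.5406, 0.0331, 0.2131]
eef_rot: [-3.141, -0.001, -0.322]
force: [0.9, 0.1, 0.1]
grip_width: 0.0516
grip_force: 0.0
```

>>> apply_moves(
  increments=[
    {"tx": 0,"ty": 0,"tz": 0,"ax": 0,"ay": 0,"az": 0},
    {"tx": 0,"ty": 0,"tz": 0,"ax": 0,"ay": 0,"az": 0},
    {"tx": 0,"ty": 0,"tz": 0,"ax": 0,"ay": 0,"az": 0},
    {"tx": 0,"ty": 0,"tz": 0,"ax": 0,"ay": 0,"az": 0},
    {"tx": 0,"ty": 0,"tz": 0,"ax": 0,"ay": 0,"az": 0},
    {"tx": 0,"ty": 0,"tz": 0,"ax": 0,"ay": 0,"az": 0},
    {"tx": 0,"ty": 0,"tz": 0,"ax": 0,"ay": 0,"az": 0},
    {"tx": 0,"ty": 0,"tz": 0,"ax": 0,"ay": 0,"az": 0},
  ],
  jaw=1,
  force=20,
)

```text
time_s: 7.38
ee_pos: [0.5405, 0.033, 0.2128]
eef_rot: [-3.142, -0.0, -0.322]
force: [-1.2, 0.2, 4.9]
grip_width: 0.0239
grip_force: 20.0
```

Gripped at 24 mm. Lifting by 165 mm.

>>> apply_moves(
  increments=[
    {"tx": 0,"ty": 0,"tz": -0.25,"ax": 0,"ay": 0,"az": 0},
    {"tx": 0,"ty": 0,"tz": -0.5,"ax": 0,"ay": 0,"az": 0},
    {"tx": 0,"ty": 0,"tz": -0.5,"ax": 0,"ay": 0,"az": 0},
    {"tx": 0,"ty": 0,"tz": -0.5,"ax": 0,"ay": 0,"az": 0},
    {"tx": 0,"ty": 0,"tz": -0.6,"ax": 0,"ay": 0,"az": 0},
    {"tx": 0,"ty": 0,"tz": -0.6,"ax": 0,"ay": 0,"az": 0},
    {"tx": 0,"ty": 0,"tz": -0.6,"ax": 0,"ay": 0,"az": 0},
    {"tx": 0,"ty": 0,"tz": -0.7,"ax": 0,"ay": 0,"az": 0},
    {"tx": 0,"ty": 0,"tz": -0.7,"ax": 0,"ay": 0,"az": 0},
    {"tx": 0,"ty": 0,"tz": -0.5,"ax": 0,"ay": 0,"az": 0},
    {"tx": 0,"ty": 0,"tz": 0,"ax": 0,"ay": 0,"az": 0},
    {"tx": 0,"ty": 0,"tz": 0,"ax": 0,"ay": 0,"az": 0},
  ],
)

```text
time_s: 8.88
ee_pos: [0.5403, 0.033, 0.3755]
eef_rot: [3.141, 0.001, -0.322]
force: [0.2, 0.5, -0.9]
grip_width: 0.0235
grip_force: 20.0
```

```bash
python3 - <<'E'
from station import *
import cv2,pickle
o=get_obs();c=camera('wrist');print(o['ee_pos'],o['eef_rot'],o['grip_width'],o['time_s'])
pickle.dump((o,c),open('d2.pkl','wb'))
cv2.imwrite('pics/w3.png',cv2.convertScaleAbs(c['pixels'][:,:,::-1],alpha=1.5))
E
```

```text
[0.54031027 0.03304502 0.3754689 ] [ 3.14124930e+00  1.04518220e-03 -3.22356513e-01] 0.023517976673229142 8.875
```

View pics/w3.png

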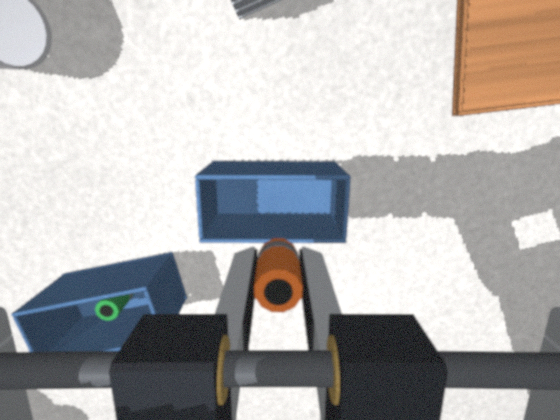

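The connector is upright in the jaws, with its top at (278,290). The pot is empty and still standing in place. Next I'll carry it over the tray centre.

>>> apply_moves(
  increments=[
    {"tx": 0.22,"ty": 0.37,"tz": 0,"ax": 0,"ay": 0,"az": 0},
    {"tx": 0.43,"ty": 0.72,"tz": 0,"ax": 0,"ay": 0,"az": 0},
    {"tx": 0.43,"ty": 0.72,"tz": 0,"ax": 0,"ay": 0,"az": 0},
    {"tx": 0.43,"ty": 0.72,"tz": 0,"ax": 0,"ay": 0,"az": 0},
    {"tx": 0.5,"ty": 0.85,"tz": 0,"ax": 0,"ay": 0,"az": 0},
    {"tx": 0.5,"ty": 0.85,"tz": 0,"ax": 0,"ay": 0,"az": 0},
    {"tx": 0.5,"ty": 0.85,"tz": 0,"ax": 0,"ay": 0,"az": 0},
    {"tx": 0.5,"ty": 0.85,"tz": 0,"ax": 0,"ay": 0,"az": 0},
    {"tx": 0.43,"ty": 0.72,"tz": 0,"ax": 0,"ay": 0,"az": 0},
    {"tx": 0.43,"ty": 0.72,"tz": 0,"ax": 0,"ay": 0,"az": 0},
    {"tx": 0.22,"ty": 0.37,"tz": 0,"ax": 0,"ay": 0,"az": 0},
    {"tx": 0,"ty": 0,"tz": 0,"ax": 0,"ay": 0,"az": 0},
  ],
)

```text
time_s: 10.42
ee_pos: [0.5974, -0.2316, 0.3756]
eef_rot: [-3.142, 0.001, -0.323]
force: [-0.1, -0.5, -1.2]
grip_width: 0.0235
grip_force: 20.0
```

>>> apply_moves(
  increments=[
    {"tx": 0,"ty": 0,"tz": 0.4,"ax": 0,"ay": 0,"az": 0},
    {"tx": 0,"ty": 0,"tz": 0.7,"ax": 0,"ay": 0,"az": 0},
    {"tx": 0,"ty": 0,"tz": 0.7,"ax": 0,"ay": 0,"az": 0},
    {"tx": 0,"ty": 0,"tz": 0.7,"ax": 0,"ay": 0,"az": 0},
    {"tx": 0,"ty": 0,"tz": 0.7,"ax": 0,"ay": 0,"az": 0},
    {"tx": 0,"ty": 0,"tz": 0.7,"ax": 0,"ay": 0,"az": 0},
    {"tx": 0,"ty": 0,"tz": 0.6,"ax": 0,"ay": 0,"az": 0},
    {"tx": 0,"ty": 0,"tz": 0.5,"ax": 0,"ay": 0,"az": 0},
    {"tx": 0,"ty": 0,"tz": 0,"ax": 0,"ay": 0,"az": 0},
    {"tx": 0,"ty": 0,"tz": 0,"ax": 0,"ay": 0,"az": 0},
  ],
)

```text
time_s: 11.68
ee_pos: [0.5977, -0.2309, 0.2268]
eef_rot: [3.142, -0.001, -0.322]
force: [0.1, -0.2, 0.0]
grip_width: 0.0235
grip_force: 20.0
```

```bash
python3 - <<'E'
from station import *
import cv2,numpy as np
o=get_obs();print(o['ee_pos'],o['eef_rot'],o['force'],o['grip_width'],o['time_s'])
c=camera('wrist')['pixels']; s=camera('scene')['pixels'][200:420,60:330]
a=np.hstack([cv2.resize(c,(400,300)),cv2.resize(s,(400,300))])
cv2.imwrite('pics/w4.png',cv2.convertScaleAbs(a[:,:,::-1],alpha=1.5))
E
```

```text
[ 0.59765582 -0.23085206  0.22682301] [ 3.14151731e+00 -1.03016809e-03 -3.22330697e-01] [ 0.11103042 -0.22659194  0.03735017] 0.02354750142973654 11.675
```

View pics/w4.png

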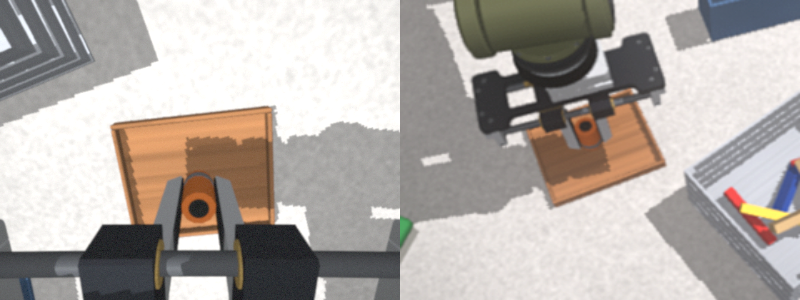

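Both views show the connector upright, just above the middle of the tray. I'll lower the last 14 mm gently.

>>> apply_moves(
  increments=[
    {"tx": 0,"ty": 0,"tz": 0.15,"ax": 0,"ay": 0,"az": 0},
    {"tx": 0,"ty": 0,"tz": 0.12,"ax": 0,"ay": 0,"az": 0},
    {"tx": 0,"ty": 0,"tz": 0.08,"ax": 0,"ay": 0,"az": 0},
    {"tx": 0,"ty": 0,"tz": 0.05,"ax": 0,"ay": 0,"az": 0},
    {"tx": 0,"ty": 0,"tz": 0.03,"ax": 0,"ay": 0,"az": 0},
    {"tx": 0,"ty": 0,"tz": 0,"ax": 0,"ay": 0,"az": 0},
    {"tx": 0,"ty": 0,"tz": 0,"ax": 0,"ay": 0,"az": 0},
  ],
)

```text
time_s: 12.65
ee_pos: [0.5975, -0.2309, 0.2133]
eef_rot: [3.142, -0.0, -0.322]
force: [0.7, -0.1, -0.1]
grip_width: 0.0235
grip_force: 20.0
```

>>> apply_moves(
  increments=[
    {"tx": 0,"ty": 0,"tz": 0.03,"ax": 0,"ay": 0,"az": 0},
    {"tx": 0,"ty": 0,"tz": 0,"ax": 0,"ay": 0,"az": 0},
    {"tx": 0,"ty": 0,"tz": 0,"ax": 0,"ay": 0,"az": 0},
  ],
)

```text
time_s: 13.02
ee_pos: [0.5975, -0.2308, 0.2128]
eef_rot: [3.142, -0.001, -0.322]
force: [-2.2, 0.8, 6.2]
grip_width: 0.0235
grip_force: 20.0
```

Contact at 6 N, so it is seated. Releasing with a modest opening, then retreating.

>>> apply_moves(
  increments=[
    {"tx": 0,"ty": 0,"tz": 0,"ax": 0,"ay": 0,"az": 0},
    {"tx": 0,"ty": 0,"tz": 0,"ax": 0,"ay": 0,"az": 0},
    {"tx": 0,"ty": 0,"tz": 0,"ax": 0,"ay": 0,"az": 0},
    {"tx": 0,"ty": 0,"tz": 0,"ax": 0,"ay": 0,"az": 0},
    {"tx": 0,"ty": 0,"tz": 0,"ax": 0,"ay": 0,"az": 0},
    {"tx": 0,"ty": 0,"tz": 0,"ax": 0,"ay": 0,"az": 0},
  ],
  jaw=0.45,
)

```text
time_s: 13.78
ee_pos: [0.5975, -0.2308, 0.2123]
eef_rot: [-3.142, 0.0, -0.322]
force: [-0.7, 0.3, 0.0]
grip_width: 0.0514
grip_force: 0.0
```

>>> apply_moves(
  increments=[
    {"tx": 0,"ty": 0,"tz": -0.3,"ax": 0,"ay": 0,"az": 0},
    {"tx": 0,"ty": 0,"tz": -0.5,"ax": 0,"ay": 0,"az": 0},
    {"tx": 0,"ty": 0,"tz": -0.6,"ax": 0,"ay": 0,"az": 0},
    {"tx": 0,"ty": 0,"tz": -0.7,"ax": 0,"ay": 0,"az": 0},
    {"tx": 0,"ty": 0,"tz": -0.7,"ax": 0,"ay": 0,"az": 0},
    {"tx": 0,"ty": 0,"tz": -0.7,"ax": 0,"ay": 0,"az": 0},
    {"tx": 0,"ty": 0,"tz": -0.6,"ax": 0,"ay": 0,"az": 0},
    {"tx": 0,"ty": 0,"tz": -0.4,"ax": 0,"ay": 0,"az": 0},
    {"tx": 0,"ty": 0,"tz": 0,"ax": 0,"ay": 0,"az": 0},
    {"tx": 0,"ty": 0,"tz": 0,"ax": 0,"ay": 0,"az": 0},
    {"tx": 0,"ty": 0,"tz": 0,"ax": 0,"ay": 0,"az": 0},
  ],
)

```text
time_s: 15.15
ee_pos: [0.5975, -0.2308, 0.3465]
eef_rot: [-3.141, 0.001, -0.322]
force: [0.1, -0.3, -0.4]
grip_width: 0.0519
grip_force: 0.0
```

```bash
python3 - <<'E'
from station import *
import cv2,numpy as np
c=camera('wrist')['pixels']; s=camera('scene')['pixels'][60:360,60:360]
a=np.hstack([cv2.resize(c,(400,300)),cv2.resize(s,(400,400))[:300]]) if 0 else np.hstack([cv2.resize(c,(400,300)),s])
cv2.imwrite('pics/w5.png',cv2.convertScaleAbs(a[:,:,::-1],alpha=1.5))
E
```

```text
(no output)
```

View pics/w5.png

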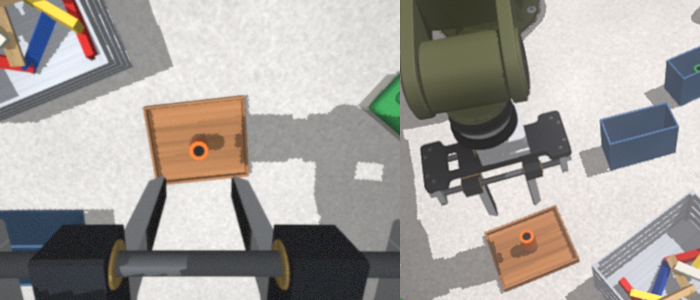

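The connector stands upright near the middle of the tray, at (199,150) in the wrist view. The gripper is clear, and the pot and the green connector are where they were.

```bash
python3 -c "
from station import *
print(hand_in())"
```

```text
the job is handed in; nothing more can be done
None
```

The orange connector is standing upright and released near the middle of the wooden tray, the pot and the green connector are where they were, and the job is handed in at about 15 s; no verdict came back.

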